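# Bring the knock-out bar to the lathe

## Robot

A 6-joint arm with a two-finger parallel gripper is mounted at the origin on the work surface. World frame = base frame: x ahead of the robot, y to its left, z up, the work surface at z = 0. Lengths are in m, angles in rad, forces in N, time in s.
With the tool pointing down it reaches from about 0.4 to 0.825 m from the base axis. Payload 7 kg.
Tool frame: the origin (TCP) lies at the very end of the fingers, on their centre line; the grasp point (between the pads) lies 19 mm behind it (r.pinch_z is the distance from the TCP to the grasp point, in m); z points along the fingers, y is the direction in which the jaws open and shut (so a half turn about z gives the same grasp; the last joint's range is limited). The gripper opens to 88 mm and grips with 3 to 60 N. Pads are 19 mm wide; open, the fingers measure 130 mm over their backs; the gripper's body (78 mm by 193 mm) begins 47 mm behind the grasp point.
Start: joints at [1.611, 0.359, 0.012, 0, -1.224, -0.288], TCP at [0.166, 0.654, 0.227] pointing down, gripper open.
Joint ranges: [-3.07, 3.07], [-1.43, 2.12], [-1.02, 1.25], [-3.03, 1.67], [-3.05, -0], [-3.03, 3.03]. Speed limits (rad/s): [2.39, 2.39, 3.01, 3.14, 3.14, 3.14].

## Interface

Orientations are given as [roll, pitch, yaw] about the fixed x, y, z axes, in that order (R = Rz(yaw) Ry(pitch) Rx(roll)).
In Python, from bench import r, cams, order gives the robot as it stands.
- The arm moves only by the tool apply_moves, never from a script. Its argument "deltas" is a list of rows, each a list of 7 numbers: the turn, a rotation vector about the tool's x, y, z in degrees, then the shift along the tool's x, y, z in mm, then the closure, from -1 (fully open) to 1 (shut). In form: [[rx, ry, rz, x, y, z, claw], ...]. A call has 1 to 20 rows; each row is the pose to reach, as a shift and turn from the pose commanded when the call began, along the tool's axes at that moment; what a row does not reach only later rows make up. A row lasts 1/8 s, in which the tool goes at most 62.5 mm and 10.7 degrees, less where a joint would pass 70% of its speed; a pose out of reach is approached as far as the arm can. A call with a gripper value outside its range is refused whole. The fingers move at their own pace and stop on an object; "newtons" is the grip in N (left out, the last holds). Time passes only in rows, so rows that repeat a pose let the fingers close. It gives the time, the measured TCP pose, the force and the opening at its end, in the units of the state.
- r.state(): the state, without advancing time (a new reading comes with each control period).
- cams.get_image(name): name is "scene" or "side" or "wrist"; returns a dict with "color" (400x640x3 uint8, red, green, blue), "K" (3x3 intrinsics, pixels), "eye" and "orientation" of the camera in the world. Camera axes: x right, y down, z forward; pixel columns grow to the right and rows downward; lengths in m; the calibration is good to about 2 mm. A picture is of the moment at which its call begins. There is no depth.
- order.close_job(): hands the job in, once; it reports no verdict.
The state is a dict: "time_s": time; "joint_positions": joint angles; "qd": joint speeds; "joint_efforts": joint torques, N m; "eef_pos": TCP position; "tool_rot": TCP orientation; "contact_force": force on the tool from outside, world axes, zero at the start; "ft_torque": the same for the moment, N m; "opening": finger opening in m.
Only numpy, scipy, OpenCV 4.12 (cv2) and the standard library are available. Lean on these libraries where they do the work, as an engineer would, in place of code of your own. Each camera call takes 0.05 s, during which the arm holds its last target. There are 200 camera calls.

## Task

The drive centre is to be knocked out of the mini lathe: first press the hinged stop paddle of the switch box right down to its stop, so that the lathe is surely off, then draw the steel knock-out bar up out of the tool rack, leaving the two wooden-handled tools in it. Turn the bar level and bring it in line with the hole in the lathe's handwheel, its thin end towards the hole and about 2 cm short of it, without bumping the lathe or dropping the bar. Finish while holding it there, still and clear of everything but the gripper, with all the other things on the bench left as they were; I will get a hand on the centre before it is knocked out.

Things in the scene. Friction and masses are not known exactly. Their poses are not given: they have to be found in the camera images.
- paddle (a joint): hinged stop paddle of the switch box. 0 = at rest, its free end raised; 0.22 rad = down on its stop, level. A spring lifts it again when let go; pressed at paddle_pad it begins to move at about 3 N and reaches the stop at about 7 N
- paddle_pad (a point): the place to press: on the top face of the paddle near its free end, on its middle line, 22 mm short of the free edge (moves with it: about 71 mm above the bench at rest, 52 mm at the stop). The paddle is a plain aluminium plate 72 mm wide and 112 mm long on a grey box 80 x 120 x 34 mm fixed to the bench in front of the lathe. At the start its y axis is level and points from the hinge (90 mm away) towards the free end
- bar_grip (a point): the steel knock-out bar (0.36 kg or somewhat more or less, plain turned steel, no wood), point in the centre of its round handle: 24 mm diameter, 80 mm long. Its z axis runs along the bar from the thin end up through the handle. Below the handle goes a plain rod of 9 mm diameter, 150 mm long. At the start it stands in one of the three places of the rack, the handle's shoulder resting on the top board. The balance point is about 24 mm from here towards the thin end
- bar_tip (a point): the thin end of the knock-out bar, centre of the rod's end face, 190 mm from bar_grip along its axis; axes as bar_grip
- bar: the knock-out bar as a whole; origin on its axis at the handle's shoulder, 40 mm below bar_grip
- rack: leaning plywood tool rack 300 x 160 mm, fixed, up to 180 mm high. Origin on the bench under its middle, z up. Its top board is centred 160 mm above the bench and 30 mm towards +y of the origin and has three holes of 12 mm, 75 mm apart along its x axis; a second board 100 mm below has the same holes. Tools in it lean 30 degrees from upright, their handles towards the rack's +y axis; a tool comes out along that slant
- lathe: grey cast mini wood lathe with handwheel, headstock, tool rest and tailstock, about 0.69 m long and 0.29 m high, fixed to the bench. Origin on the bench straight below spindle_hole; the spindle axis is level along its own y axis and the lathe extends towards its -y. Handwheel 104 mm diameter; headstock 130 mm deep and 280 mm high, the motor behind it
- spindle_hole (a point): centre of the mouth of the hole (13 mm diameter) through the spindle, in the outer face of the handwheel at the headstock end, 200 mm above the bench. Its y axis points straight out of the hole, away from the lathe, along the spindle axis; z up
- awl_centre (a point): the short marking awl that stands in the same rack: turned wooden handle with brass ferrule, 84 mm long and 29 mm at its widest, thin spike below; point in the middle of its handle. Leave it in the rack
- file_centre (a point): the small file that stands in the same rack: turned wooden handle 91 mm long and 27 mm at its widest, flat blade below; point in the middle of its handle. Leave it in the rack
- glue_centre (a point): bystander: closed glue bottle, 58 mm diameter, 165 mm tall, standing; point 80 mm up its axis
- block_centre (a point): bystander: cork-faced wooden sanding block 70 x 110 x 32 mm, lying; its centre
- tape_centre (a point): bystander: roll of tape, 100 mm diameter, 24 mm high, lying; its centre
- wax_centre (a point): bystander: flat wax tin, 72 mm diameter, 34 mm high; its centre
- square_centre (a point): bystander: try square lying flat, wooden stock 110 x 24 x 20 mm, steel blade 150 mm long; the middle of the stock
- sander_centre (a point): bystander: cordless detail sander standing on its pad, about 210 x 95 x 115 mm; point in its middle
Not all that is in view belongs to the job. What is meant by the part that bears paddle is not orange, purple or turquoise, and is the larger of those in its own colour.

How it is judged:
By the outcome, as a careful person would: the job done as asked, in the order asked, and still so for the second after the job is handed in, while the arm keeps its last pose, push and grip.
It also fails if it takes over 64 s, if anything falls off the work surface, if the arm or the gripper's body presses on something with over 40 N, if the wrist force passes 120 N, or if a joint passes its speed limit or range.

## Working session

There is one attempt and no reset: what is moved stays moved. The work goes in short steps, Python scripts to look and compute and a tool call to move; the robot and the scene stay as the last step left them, time stands still between calls to the robot, and variables do not carry over. Pictures are saved under pics/ and viewed, about 8 in all and at most 12, crops included, and the job is handed in when it is done.

Besides the shell and the picture viewer there is one more tool, called after "Emit:" by a JSON object that holds its "op" and its "data". apply_moves: Moves the arm, as the interface text tells. Its arguments: {"type":"object","properties":{"deltas":{"type":"array"},"newtons":{"type":"number"}},"required":["deltas"]}

```bash
ls; mkdir -p pics
cat > h.py <<'E'
import numpy as np,cv2
from scipy.spatial.transform import Rotation as R
from bench import r,cams,order
def cam(n):
    d=cams.get_image(n); return d
def rot(d):
    o=np.array(d["orientation"]); return o if o.shape==(3,3) else R.from_euler('xyz',o).as_matrix()
def ray(d,u,v):
    K=np.array(d["K"]); x=np.linalg.solve(K,[u,v,1.]); w=rot(d)@x; return np.array(d["eye"]),w/np.linalg.norm(w)
def plane(d,u,v,z):
    e,w=ray(d,u,v); return e+w*(z-e[2])/w[2]
def proj(d,p):
    c=rot(d).T@(np.array(p)-np.array(d["eye"])); q=np.array(d["K"])@c; return q[:2]/q[2]
def tri(d1,p1,d2,p2):
    e1,w1=ray(d1,*p1);e2,w2=ray(d2,*p2)
    s=np.linalg.lstsq(np.c_[w1,-w2],e2-e1,rcond=None)[0]
    a=e1+s[0]*w1;b=e2+s[1]*w2; return (a+b)/2,np.linalg.norm(a-b)
E
python3 - <<'E'
from h import *
import pickle
for n in["scene","side","wrist"]:
    d=cam(n); pickle.dump(d,open(n+"0.pkl","wb")); cv2.imwrite(f"pics/{n}0.png",d["color"][:,:,::-1]); print(n,d["eye"],d["orientation"],d["K"])
print(r.state())
E
```

```text
pics
scene [1.07158964 0.31256442 1.11821516] [-2.50720765  0.01396393  2.10011138] [[369.27061756   0.         317.66256016]
 [  0.         369.27061756 200.95551636]
 [  0.           0.           1.        ]]
side [-0.11723666 -0.6703916   0.87131095] [-2.29634673e+00 -1.56846274e-03 -7.59129130e-01] [[378.90187148   0.         319.10538288]
 [  0.         378.90187148 196.67209317]
 [  0.           0.           1.        ]]
wrist [0.24132512 0.63504096 0.38520178] [ 2.85053599e+00 -1.38016613e-03 -1.81833362e+00] [[292.63237511   0.         321.17187266]
 [  0.         292.63237511 196.38843615]
 [  0.           0.           1.        ]]
{'time_s': 0.15, 'joint_positions': array([ 1.61110625e+00,  3.59229201e-01,  1.12538462e-02, -2.32708008e-04,
       -1.22408424e+00, -2.88106655e-01]), 'qd': array([ 0.00075465, -0.00125907,  0.0025977 ,  0.0013355 ,  0.00094468,
       -0.00163457]), 'joint_efforts': array([-1.56272836e-03, -5.83276963e+01,  2.93288898e+01,  7.00128615e+00,
        8.71479919e-03, -1.16178976e-04]), 'eef_pos': array([0.16549549, 0.65401608, 0.22583069]), 'tool_rot': array([ 3.14031928e+00, -1.49201015e-04, -2.47875847e-01]), 'contact_force': array([ 0.33868609, -0.56720436, -0.14807236]), 'ft_torque': array([-0.00097629,  0.03990171, -0.00382156]), 'opening': 0.08788327036076439}
```

View pics/scene0.png

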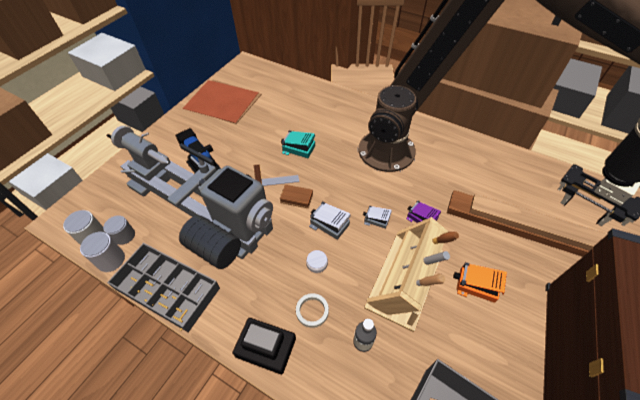

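View pics/side0.png

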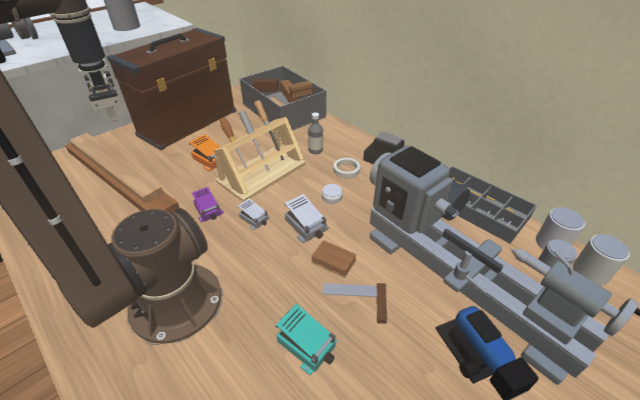

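Pictures viewed: 2. Switch boxes in scene/side are grey at (330,218)/(305,217), smaller grey at (377,215)/(253,212), purple (423,212), orange (481,280) and turquoise (299,143). The larger grey one fits. The bar is the grey handle in the middle of the rack at scene (437,257). I'll confirm both in one enlarged mosaic.

Run:
```python
from h import *
import pickle
S=cv2.imread("pics/scene0.png");D=cv2.imread("pics/side0.png")
def c(im,x,y,w,h,W,H): 
    return cv2.resize(im[y:y+h,x:x+w],(W,H),interpolation=cv2.INTER_CUBIC)
a=np.hstack([c(S,290,190,120,60,400,200),c(D,230,185,120,60,400,200)])
b=np.hstack([c(S,360,210,120,120,400,400),c(D,205,90,120,120,400,400)])
cv2.imwrite("pics/m1.png",np.vstack([a,b]))
b=np.hstack([c(S,190,150,120,120,400,400),c(D,355,140,120,120,400,400)])
cv2.imwrite("pics/m2.png",b)
```

```text
(no output)
```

View pics/m1.png

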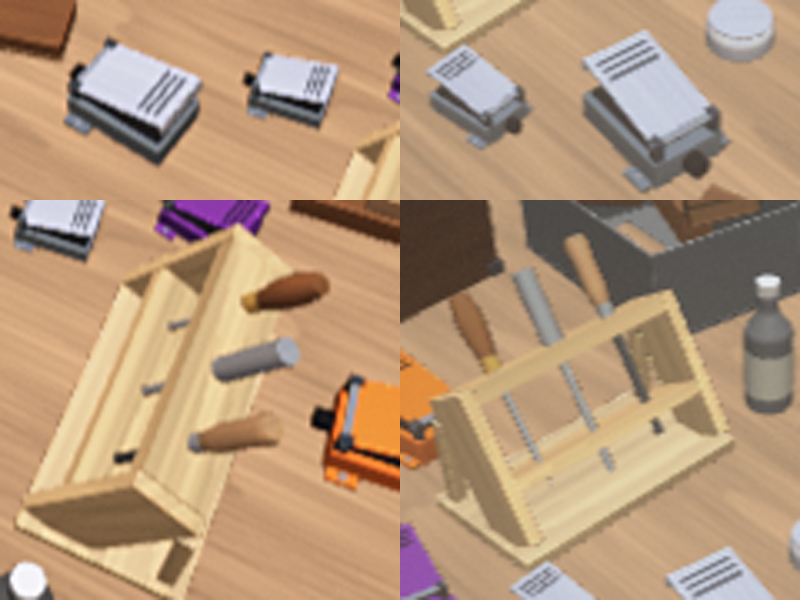

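View pics/m2.png

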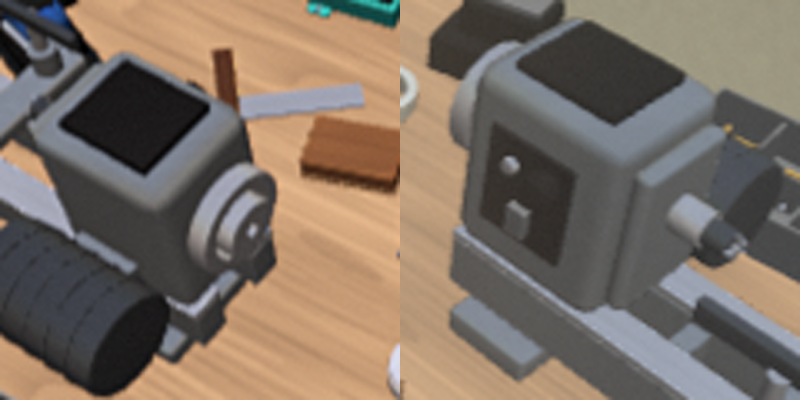

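Pictures viewed: 4. The big paddle has stripes at its free end, which points to scene (345,219). The bar has a grey steel handle from scene (447,256) to (425,261). The spindle hole is at scene (265.6,219.3), and the drive centre and tailstock points are at side (455,215) and (515,252).

Run:
```python
from h import *
import pickle
s=pickle.load(open("scene0.pkl","rb"));d=pickle.load(open("side0.pkl","rb"))
np.set_printoptions(precision=4,suppress=True)
print("paddle free",[plane(s,*p,.076) for p in[(350.6,209.5),(338.9,229.3)]],[plane(d,*p,.076) for p in[(284.9,203.9),(305,194)]])
print("hinge",[plane(s,*p,.051) for p in[(322,203.7),(312.5,216.4)]],[plane(d,*p,.051) for p in[(326,213.5),(304.4,226.4)]])
a=tri(s,(446.7,255.6),d,(242.2,111.6));b=tri(s,(425.4,261),d,(249.4,131.4))
print("bar top/shoulder",a,b, np.linalg.norm(a[0]-b[0]),(a[0]-b[0])/np.linalg.norm(a[0]-b[0]))
h=plane(s,265.6,219.3,.2);c=plane(d,455.5,215,.2);t=plane(d,515,252,.2)
print("hole",h,"drive",c,"tail",t,[(x-y)/np.linalg.norm(x-y) for x,y in((h,c),(h,t),(c,t))])
# rack top board corners / base
print("tape",plane(s,312,310,.024),"glue base",plane(s,364,345,.03),"wax",plane(s,317,260,.034))
print("rack px->", [plane(s,360+x/3.333,210+(y-200)/3.333,0) for x,y in((20,520),(185,598))])
print("topboard scene z~.16",[plane(s,360+x/3.333,210+(y-200)/3.333,.18) for x,y in((240,228),(292,268),(135,475),(205,535))])
```

```text
paddle free [array([0.3922, 0.0296, 0.076 ]), array([0.4827, 0.0327, 0.076 ])] [array([0.4007, 0.0275, 0.076 ]), array([0.477 , 0.0195, 0.076 ])]
hinge [array([ 0.404 , -0.0773,  0.051 ]), array([ 0.4678, -0.0788,  0.051 ])] [array([ 0.4816, -0.0722,  0.051 ]), array([ 0.3958, -0.0675,  0.051 ])]
bar top/shoulder (array([0.4968, 0.3629, 0.2241]), np.float64(0.003482865833090478)) (array([0.4969, 0.3238, 0.1599]), np.float64(0.009011018875790628)) 0.07521244891831017 [-0.001   0.5196  0.8544]
hole [ 0.6306 -0.1404  0.2   ] drive [ 0.6075 -0.4103  0.2   ] tail [ 0.5995 -0.5697  0.2   ] [array([0.0855, 0.9963, 0.    ]), array([0.0724, 0.9974, 0.    ]), array([0.0501, 0.9987, 0.    ])]
tape [0.746  0.0846 0.024 ] glue base [0.7609 0.2656 0.03  ] wax [0.598  0.0155 0.034 ]
rack px-> [array([0.6441, 0.2182, 0.    ]), array([0.635 , 0.3772, 0.    ])]
topboard scene z~.16 [array([0.3669, 0.287 , 0.18  ]), array([0.3847, 0.3417, 0.18  ]), array([0.6339, 0.2966, 0.18  ]), array([0.6522, 0.3623, 0.18  ])]
```

```bash
cat >> h.py <<'E'
def delta(p,rpy,ref=None):
    "row (deg,mm) from current measured pose (or ref=(p,rpy)) to target"
    st=r.state(); p0,o0=ref if ref else (st["eef_pos"],st["tool_rot"])
    A=R.from_euler('xyz',o0); B=R.from_euler('xyz',rpy)
    return np.round(np.r_[np.degrees((A.inv()*B).as_rotvec()),A.inv().apply(np.array(p)-p0)*1000],1)
E
python3 - <<'E'
from h import *
print([x for x in dir(r) if x[0]!='_'],[x for x in dir(order) if x[0]!='_'],r.pinch_z)
pi=np.pi
print(delta([.166,.654,.38],[pi,0,-.248]))
print(delta([.3,.35,.42],[pi,0,-.9]))
print(delta([.438,.006,.25],[pi,0,-pi/2]))
E
```

```text
['MotionError', 'pinch_z', 'state'] ['close_job'] 0.0188
[ 1.000e-01 -0.000e+00  0.000e+00  5.000e-01  1.000e-01 -1.542e+02]
[ 1.000e-01 -0.000e+00  3.740e+01  2.050e+02  2.620e+02 -1.938e+02]
[ 1.000e-01 -1.000e-01  7.580e+01  4.232e+02  5.614e+02 -2.340e+01]
```

Emit:
{"op": "apply_moves", "data": {"deltas": [[0,0,0,0,0,-50,1],[0,0,0,0,0,-100,1],[0,0,0,0,0,-150,1],[0,0,10,50,65,-180,1],[0,0,20,100,130,-190,1],[0,0,28,150,195,-194,1],[0,0,37,205,262,-194,1],[0,0,45,240,310,-190,1],[0,0,52,280,360,-180,1],[0,0,60,320,420,-150,1],[0,0,68,360,470,-110,1],[0,0,76,400,530,-60,1],[0,0,76,423,561,-25,1],[0,0,76,423,561,-25,1],[0,0,76,423,561,-25,1],[0,0,76,423,561,-25,1],[0,0,76,423,561,-25,1],[0,0,76,423,561,-25,1]]}}

```text
time_s: 2.4
eef_pos: [0.4384, 0.0078, 0.2524]
tool_rot: [-3.14, 0.001, -1.573]
contact_force: [0.6, 0.3, 0.3]
opening: 0.0006
```

Run:
```python
from h import *
import pickle
print(r.state())
d=cam("wrist");pickle.dump(d,open("w1.pkl","wb"));cv2.imwrite("pics/w1.png",d["color"][:,:,::-1])
print(proj(d,[.438,.006,.071]),proj(d,[.438,.028,.076]))
```

```text
{'time_s': 2.4, 'joint_positions': array([ 4.70656030e-01, -6.36006354e-02, -4.36105035e-01,  1.06373897e-04,
       -1.19656389e+00, -4.72583043e-01]), 'qd': array([ 0.00967306, -0.00293027, -0.00179862, -0.00186024,  0.00129988,
        0.00390698]), 'joint_efforts': array([-5.52969743e-01, -2.33132815e+01,  2.88394940e+01,  6.91873133e+00,
       -1.21998112e-02, -9.40036465e-03]), 'eef_pos': array([0.43835857, 0.00779281, 0.25243537]), 'tool_rot': array([-3.14000892e+00,  6.98361864e-04, -1.57268399e+00]), 'contact_force': array([0.58181934, 0.33095369, 0.29945792]), 'ft_torque': array([ 0.09350141, -0.05682111,  0.06128412]), 'opening': 0.0006416850817850048}
[322.08148863 175.17826145] [322.09780017 194.09726429]
```

View pics/w1.png

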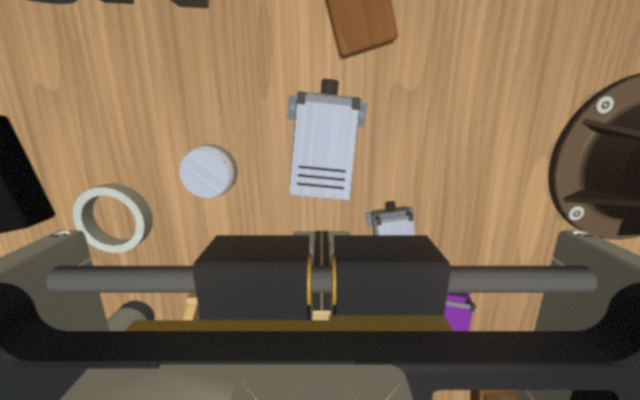

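Pictures viewed: 5. The large paddle's free edge runs (290,194)–(350,199) and its hinge mid is at about (330,96). The predicted free-edge mid (322,194) agrees.

Run:
```python
from h import *
import pickle
d=pickle.load(open("w1.pkl","rb"))
f=[plane(d,*p,.076) for p in((290,194.5),(350,199))];h=[plane(d,*p,.051) for p in((302,93),(358,97))]
F=sum(f)/2;H=sum(h)/2;a=(H-F)/np.linalg.norm(H-F);pad=F+.022*a
print(F,H,np.linalg.norm(f[0]-f[1]),np.linalg.norm(F-H),pad)
print(delta([pad[0],pad[1],.072],[np.pi,0,-np.pi/2]))
```

```text
[0.44044084 0.0313169  0.076     ] [ 0.42863113 -0.0850653   0.051     ] 0.07214609348330972 0.11962142242755118 [0.43826888 0.00991264 0.07140216]
[-1.000e-01  0.000e+00 -1.000e-01 -1.900e+00  3.000e-01  1.804e+02]
```

Emit:
{"op": "apply_moves", "data": {"deltas": [[0,0,0,-2,0,50,1],[0,0,0,-2,0,100,1],[0,0,0,-2,0,145,1],[0,0,0,-2,0,165,1],[0,0,0,-2,0,175,1],[0,0,0,-2,0,180,1],[0,0,0,-2,0,185,1],[0,0,0,-2,0,190,1],[0,0,0,-2,0,195,1],[0,0,0,-2,0,198,1],[0,0,0,-2,0,198,1],[0,0,0,-2,0,198,1]]}}

```text
time_s: 3.95
eef_pos: [0.4392, 0.0093, 0.054]
tool_rot: [-3.14, 0.001, -1.574]
contact_force: [0.8, 4.2, 4.8]
opening: 0.0008
```

Emit:
{"op": "apply_moves", "data": {"deltas": [[0,0,0,0,0,2,1],[0,0,0,0,0,4,1],[0,0,0,0,0,4,1],[0,0,0,0,0,4,1]]}}

```text
time_s: 4.45
eef_pos: [0.4394, 0.0093, 0.0516]
tool_rot: [-3.139, 0.001, -1.573]
contact_force: [-8.7, 6.4, 30.7]
opening: 0.0005
```

```bash
cat >> h.py <<'E'
def tilt(t,yawz=0.): # tool down, jaws along x (yaw -90), then tilted t deg about world x, then turned yawz deg about world z
    return (R.from_euler('z',yawz,degrees=True)*R.from_euler('x',t,degrees=True)*R.from_euler('xyz',[np.pi,0,-np.pi/2])).as_euler('xyz')
E
python3 - <<'E'
from h import *
o=tilt(30);zt=R.from_euler('xyz',o).as_matrix()[:,2]
g=np.array([.497,.343,.190]);g=g+.004*np.array([0,.5,.866])
print(zt,delta(g+zt*(.019-.13),o))
E
```

```text
[-2.22044605e-16  5.00000000e-01 -8.66025404e-01] [-2.000e-01 -3.000e+01 -1.000e-01 -2.805e+02 -5.760e+01 -2.376e+02]
```

Emit:
{"op": "apply_moves", "data": {"deltas": [[0,0,0,0,0,-20,1],[0,0,0,0,0,-60,1],[0,0,0,0,0,-120,1],[0,0,0,0,0,-180,0],[0,0,0,0,0,-238,0],[0,-5,0,-40,-10,-260,0],[0,-10,0,-90,-20,-260,0],[0,-15,0,-140,-30,-260,0],[0,-20,0,-190,-40,-255,0],[0,-25,0,-240,-50,-245,0],[0,-30,0,-280,-58,-238,0],[0,-30,0,-280,-58,-238,0],[0,-30,0,-280,-58,-238,0],[0,-30,0,-280,-58,-238,0],[0,-30,0,-280,-58,-238,0]]}}

```text
time_s: 6.32
eef_pos: [0.4969, 0.2881, 0.2881]
tool_rot: [-3.141, 0.523, -1.574]
contact_force: [-0.1, 0.4, -0.0]
opening: 0.0438
```

Run:
```python
from h import *
import pickle
print(r.state())
a=np.array([0,.5,.866]);g=np.array([.497,.343,.190])
for n in("wrist","side","scene"):
    d=cam(n);pickle.dump(d,open(n+"2.pkl","wb"));cv2.imwrite(f"pics/{n}2.png",d["color"][:,:,::-1])
    print(n,[proj(d,g+k*a) for k in(-.04,0,.04)])
```

```text
{'time_s': 6.325, 'joint_positions': array([ 0.5376793 ,  0.06897452, -0.1362815 , -0.49385071, -1.12719645,
       -0.37958555]), 'qd': array([ 0.00239162,  0.00118561,  0.00231441, -0.00230073,  0.00032462,
        0.00087942]), 'joint_efforts': array([-1.27548390e-02, -3.61584842e+01,  3.06169152e+01,  5.03550500e+00,
        6.16952330e-01,  1.43176239e-02]), 'eef_pos': array([0.49692428, 0.28812336, 0.28805932]), 'tool_rot': array([-3.14078283,  0.52349995, -1.57398423]), 'contact_force': array([-0.12896008,  0.36226163, -0.0088799 ]), 'ft_torque': array([-1.59956803, -0.08693062,  0.0233678 ]), 'opening': 0.0438416193243394}
wrist [array([321.71818131, 151.62603816]), array([321.76672878, 190.5637208 ]), array([321.81855221, 232.12889133])]
side [array([250.95132369, 133.05049753]), array([246.381848  , 122.24256375]), array([241.72738206, 111.2336071 ])]
scene [array([426.25058799, 261.02982214]), array([435.86921392, 258.51964318]), array([446.14685227, 255.83748132])]
```

View pics/wrist2.png

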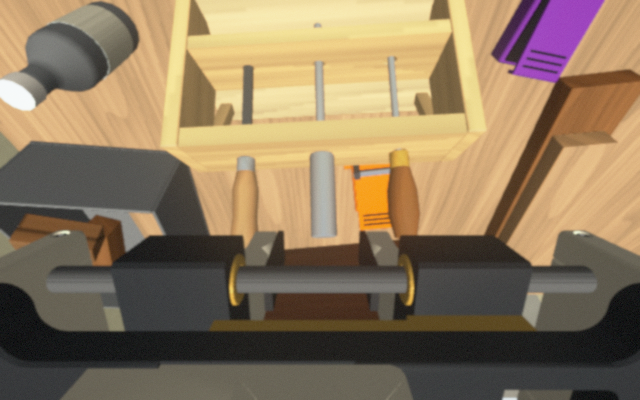

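Pictures viewed: 6. The bar handle runs (322,152)–(323,236) midway between the jaws, against a prediction of (322,152)–(322,232). The file and awl handles sit at x≈245 and 400, outside the fingers.

Emit:
{"op": "apply_moves", "data": {"deltas": [[0,0,0,0,0,40,0],[0,0,0,0,0,70,0],[0,0,0,0,0,95,0],[0,0,0,0,0,115,0],[0,0,0,0,0,125,0],[0,0,0,0,0,130,0],[0,0,0,0,0,130,0],[0,0,0,0,0,130,1],[0,0,0,0,0,130,1],[0,0,0,0,0,130,1],[0,0,0,0,0,130,1],[0,0,0,0,0,130,1],[0,0,0,0,0,130,1],[0,0,0,0,0,130,1]], "newtons": 60}}

```text
time_s: 8.22
eef_pos: [0.4974, 0.3537, 0.1753]
tool_rot: [-3.141, 0.524, -1.574]
contact_force: [-1.4, 0.5, 5.5]
opening: 0.0228
```

Run:
```python
from h import *
s=r.state();print(s["eef_pos"],s["contact_force"],s["ft_torque"],s["opening"])
p,o=s["eef_pos"],s["tool_rot"]
a=np.array([-.02,.5,.866])
for k in(.04,.2): print(delta(p+k*a,tilt(30)))
```

```text
[0.49738539 0.35374243 0.1753475 ] [-1.3583553   0.52856962  5.50124848] [-0.72194588  0.4383819   0.28142605] 0.02278351887796042
[ -0.1   0.   -0.2 -34.6   0.9 -20. ]
[-1.000e-01  0.000e+00 -2.000e-01 -1.732e+02  4.300e+00 -9.990e+01]
```

Emit:
{"op": "apply_moves", "data": {"deltas": [[0,0,0,-4,0,-2.5,1],[0,0,0,-10,0,-6,1],[0,0,0,-18,0.5,-10.5,1],[0,0,0,-26,0.7,-15,1],[0,0,0,-34.6,1,-20,1],[0,0,0,-34.6,1,-20,1]]}}

```text
time_s: 8.98
eef_pos: [0.4964, 0.3743, 0.2107]
tool_rot: [-3.14, 0.525, -1.573]
contact_force: [-0.2, 0.1, -1.7]
opening: 0.0228
```

Run:
```python
from h import *
d=cam("side");e=cam("scene")
f=lambda im,x,y:cv2.resize(im["color"][y:y+120,x:x+120,::-1],(400,400),interpolation=3)
cv2.imwrite("pics/m3.png",np.hstack([f(e,360,190),f(d,205,80)]))
s=r.state();print(s["contact_force"],s["ft_torque"],s["opening"])
```

```text
[ 1.21339603  0.74260314 -2.0228526 ] [-1.86079171 -0.48606219 -0.10976276] 0.022799120522796895
```

View pics/m3.png

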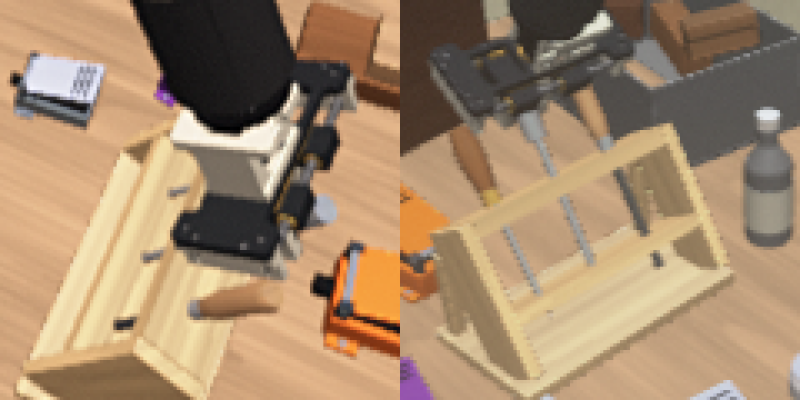

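Pictures viewed: 7. The bar has risen 4 cm in the jaws, and the awl and file are still seated. I'll keep drawing it out along the slant.

Emit:
{"op": "apply_moves", "data": {"deltas": [[0,0,0,-12,0.3,-7,1],[0,0,0,-26,0.7,-15,1],[0,0,0,-41,1,-24,1],[0,0,0,-56,1.5,-33,1],[0,0,0,-71,1.8,-41,1],[0,0,0,-86,2.2,-50,1],[0,0,0,-101,2.6,-58,1],[0,0,0,-116,3,-67,1],[0,0,0,-126,3.2,-73,1],[0,0,0,-133,3.4,-77,1],[0,0,0,-133,3.4,-77,1],[0,0,0,-133,3.4,-77,1]]}}

```text
time_s: 10.58
eef_pos: [0.493, 0.4499, 0.3421]
tool_rot: [3.141, 0.523, -1.575]
contact_force: [-0.1, 0.4, -3.3]
opening: 0.0226
```

Run:
```python
from h import *
import pickle
s=r.state();print(s["eef_pos"],s["contact_force"],s["ft_torque"],s["opening"])
for n in("wrist","side","scene"):
    d=cam(n);pickle.dump(d,open(n+"3.pkl","wb"));cv2.imwrite(f"pics/{n}3.png",d["color"][:,:,::-1])
# rotate in place (about grasp) at raised height, then go to target
h=np.array([.6306,-.1404,.2]);ax=np.array([.06,.998,0])
for yz in(-3.5,):
  o=tilt(-30,yz);zt=R.from_euler('xyz',o).as_matrix()[:,2]
  g=h+ax*(.02+.19+.003)   # grasp point ~4mm above bar_grip
  for up,back in((.12,.2),(.0,.08)):
    T=g+ax*back+[0,0,up]+zt*.019; print(T,delta(T,o))
```

```text
[0.49296847 0.44992388 0.34208433] [-0.08199105  0.39347824 -3.31639284] [-2.06303821 -0.0626929   0.03196135] 0.02263168845758487
[0.65480004 0.26229172 0.30354552] [   0.    60.     3.4  181.3 -162.4  -60. ]
[0.64760004 0.14253172 0.18354552] [   0.    60.     3.4  345.  -155.7  -15.8]
```

View pics/side3.png

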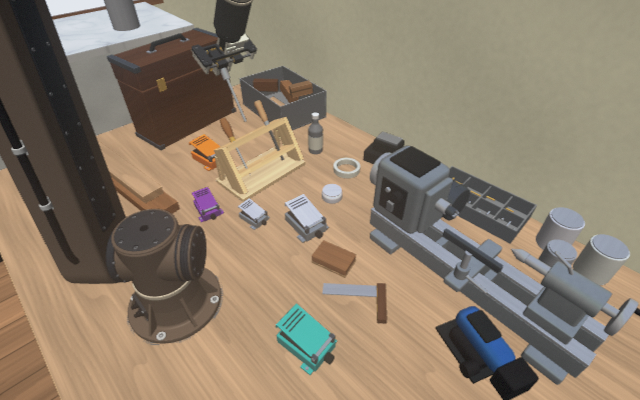

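Pictures viewed: 8. The bar is fully out above the rack and the force reads its weight (3.3 N). Now turn it level up high, well back from the lathe.

Emit:
{"op": "apply_moves", "data": {"deltas": [[0,0,0,-10,0,-17,1],[0,0,0,-20,0,-35,1],[0,6,0.3,-25,-10,-60,1],[0,12,0.7,-15,-30,-70,1],[0,18,1,5,-50,-78,1],[0,24,1.4,25,-70,-85,1],[0,30,1.7,45,-90,-90,1],[0,36,2,70,-105,-95,1],[0,42,2.4,95,-120,-100,1],[0,48,2.7,115,-135,-104,1],[0,54,3.1,135,-150,-107,1],[0,60,3.4,153,-162,-109,1],[0,60,3.4,153,-162,-109,1],[0,60,3.4,153,-162,-109,1],[0,60,3.4,153,-162,-109,1],[0,60,3.4,153,-162,-109,1]]}}

```text
time_s: 12.72
eef_pos: [0.6544, 0.2627, 0.3623]
tool_rot: [-3.14, -0.521, -1.632]
contact_force: [0.8, 0.4, -3.1]
opening: 0.0229
```

Run:
```python
from h import *
import pickle
s=r.state();print(s["eef_pos"],s["tool_rot"],s["contact_force"],s["ft_torque"],s["opening"],s["joint_positions"])
for n in("wrist","side","scene"):
    d=cam(n);pickle.dump(d,open(n+"4.pkl","wb"));cv2.imwrite(f"pics/{n}4.png",d["color"][:,:,::-1])
    print(n,proj(d,[.6306,-.1404,.2]))
W=cv2.imread("pics/wrist4.png");A=[cv2.imread(f"pics/{n}4.png") for n in("scene","side")]
cv2.imwrite("pics/m4.png",np.hstack([W, np.zeros((400,160,3),np.uint8)]) if 0 else W)
```

```text
[0.65440867 0.26270242 0.36225975] [-3.13955955 -0.52117981 -1.63193548] [ 0.84940013  0.41598957 -3.13826395] [ 2.34440269 -0.19882892  0.0062159 ] 0.022855450313451656 [ 0.82315729  0.55179392  0.37305782  0.33142765 -1.79622856 -0.87578303]
wrist [321.49265909 -28.64781971]
side [378.96041142 164.74833676]
scene [265.59308426 219.29172195]
```

View pics/wrist4.png

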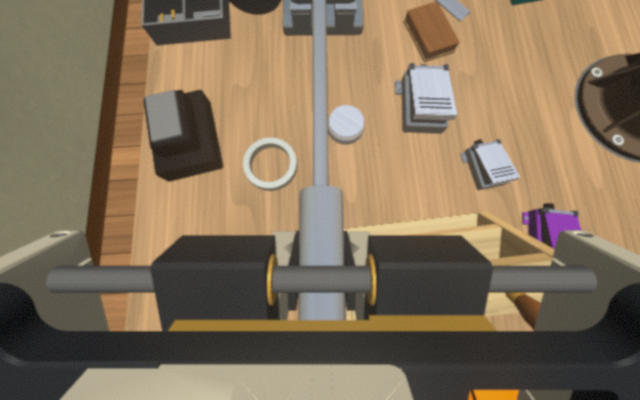

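Pictures viewed: 9. The bar is level-ish and centred in the jaws, pointing at the lathe bed (285–362 at row 33). The hole is out of the wrist view, so I'll triangulate with the scene and side cameras from closer.

Run:
```python
from h import *
o=tilt(-30,-3.5)
print(delta([.6476,.1425,.30],o),delta([.6476,.1425,.1835],o))
```

```text
[-1.000e-01  0.000e+00  0.000e+00  7.360e+01 -4.000e-01  1.132e+02] [-1.000e-01  0.000e+00  0.000e+00  1.540e+01 -3.000e-01  2.142e+02]
```

Emit:
{"op": "apply_moves", "data": {"deltas": [[0,0,0,15,0,23,1],[0,0,0,35,0,52,1],[0,0,0,55,0,85,1],[0,0,0,74,0,113,1],[0,0,0,60,0,138,1],[0,0,0,45,0,163,1],[0,0,0,30,0,189,1],[0,0,0,20,0,206,1],[0,0,0,15.4,0,214,1],[0,0,0,15.4,0,214,1],[0,0,0,15.4,0,214,1],[0,0,0,15.4,0,214,1]]}}

```text
time_s: 14.38
eef_pos: [0.6477, 0.1428, 0.1841]
tool_rot: [-3.14, -0.523, -1.632]
contact_force: [-0.1, -0.5, -3.7]
opening: 0.023
```

Run:
```python
from h import *
import pickle
s=r.state();print(s["eef_pos"],s["tool_rot"],s["contact_force"],s["opening"])
im={}
for n in("side","scene"):
    d=cam(n);pickle.dump(d,open(n+"5.pkl","wb"));im[n]=d["color"][:,:,::-1]
    zt=R.from_euler('xyz',s["tool_rot"]).as_matrix()[:,2]
    g=s["eef_pos"]-.019*zt;print(n,[proj(d,g-k*np.array([.06,.998,0])) for k in(0,.04,.19)])
f=lambda im,x,y,w:cv2.resize(im[y:y+w,x:x+w],(400,400),interpolation=3)
cv2.imwrite("pics/m5.png",np.hstack([f(im["scene"],235,160,100),f(im["side"],290,90,100)]))
```

```text
[0.64767579 0.14275958 0.18406285] [-3.14008147 -0.52289863 -1.63150536] [-0.13137888 -0.53499437 -3.73795882] 0.023014261990077403
side [array([315.57947963, 124.83840842]), array([323.23732568, 129.64075388]), array([354.60512397, 149.31195159])]
scene [array([350.13850079, 268.59620923]), array([337.62760988, 261.28935247]), array([293.54109376, 235.54107756])]
```

View pics/m5.png

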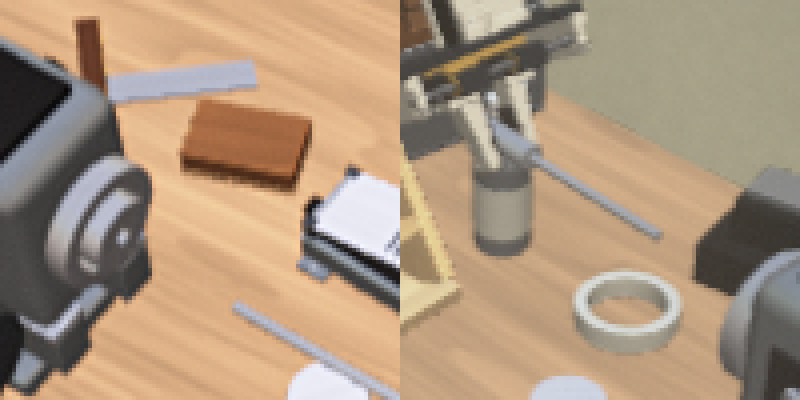

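Pictures viewed: 10. Bar tip is at scene (294,236.5) and side (355,149.3), shoulder at side (323,129.5), hole at scene (266,219.3). For the spindle direction I'll use the lathe's long level edges.

Run:
```python
from h import *
import pickle
np.set_printoptions(precision=4,suppress=True)
s=pickle.load(open("scene5.pkl","rb"));d=pickle.load(open("side5.pkl","rb"))
l=cv2.createLineSegmentDetector()
for n,D,(x0,y0,x1,y1) in(("scene",s,(90,110,300,290)),("side",d,(360,140,640,390))):
    L=l.detect(cv2.cvtColor(D["color"],cv2.COLOR_RGB2GRAY))[0][:,0]
    for a in L:
        ln=np.hypot(a[2]-a[0],a[3]-a[1])
        if ln>35 and all(x0<a[i]<x1 and y0<a[i+1]<y1 for i in(0,2)):
            p,q=plane(D,a[0],a[1],.1),plane(D,a[2],a[3],.1);v=p-q;v*=np.sign(v[1]);an=np.degrees(np.arctan2(v[0],v[1]))
            if abs(an)<15: print(n,a.round(1),ln.round(),"deg from +y to +x",an.round(2))
t=tri(s,(294,236.5),d,(355,149.3));h=plane(s,265.8,219.3,.2)
st=r.state();zt=R.from_euler('xyz',st["tool_rot"]).as_matrix()[:,2];g=st["eef_pos"]-.019*zt
print("tip",t,"grasp",g,np.linalg.norm(t[0]-g),(g-t[0])/np.linalg.norm(t[0]-g),"hole",h)
for c,D in(("scene",s),("side",d)):  # rod line via LSD
    L=l.detect(cv2.cvtColor(D["color"],cv2.COLOR_RGB2GRAY))[0][:,0]
    bx=(285,225,350,275) if c=="scene" else (318,122,360,155)
    print(c,[a.round(1) for a in L if bx[0]<min(a[0],a[2]) and max(a[0],a[2])<bx[2] and bx[1]<min(a[1],a[3]) and max(a[1],a[3])<bx[3] and np.hypot(a[2]-a[0],a[3]-a[1])>12])
```

```text
scene [192.4 216.8 150.8 191.2] 49.0 deg from +y to +x 2.75
scene [181.4 204.3 227.5 230.7] 53.0 deg from +y to +x 1.44
scene [143.5 243.5 216.8 282.1] 83.0 deg from +y to +x -2.82
scene [129.1 172.3 168.1 195.7] 45.0 deg from +y to +x 2.46
scene [202.8 193.6 234.7 212.5] 37.0 deg from +y to +x 3.16
scene [102.  195.4 133.  213.4] 36.0 deg from +y to +x 0.07
scene [296.9 168.1 263.  153.3] 37.0 deg from +y to +x -0.15
side [508.9 243.  455.6 214.4] 60.0 deg from +y to +x -2.49
side [496.8 273.2 466.1 250.4] 38.0 deg from +y to +x 6.94
side [563.7 343.5 523.1 314.4] 50.0 deg from +y to +x 3.22
side [526.9 305.6 478.2 271.8] 59.0 deg from +y to +x 2.87
side [556.1 385.  528.8 362.6] 35.0 deg from +y to +x 5.06
side [445.8 228.4 501.5 265.6] 67.0 deg from +y to +x 3.47
side [461.4 260.1 421.5 232.4] 49.0 deg from +y to +x 2.89
side [573.8 377.2 459.3 290.7] 144.0 deg from +y to +x 3.15
side [442.8 278.6 400.9 246.9] 53.0 deg from +y to +x 3.19
side [452.8 166.4 535.  204.4] 91.0 deg from +y to +x -2.79
side [371.2 210.4 452.2 267.6] 99.0 deg from +y to +x 2.24
side [407.7 232.5 377.  21
[... 646 characters left out ...]
 339. ] 48.0 deg from +y to +x -0.58
side [635.9 376.5 597.8 351.1] 46.0 deg from +y to +x 1.27
tip (array([ 0.6388, -0.0359,  0.199 ]), np.float64(0.00212629643705137)) grasp [0.6481 0.1521 0.2002] 0.1882312651408611 [0.0491 0.9988 0.0063] hole [ 0.6303 -0.1398  0.2   ]
scene [array([336.2, 239.7, 318.4, 228.4], dtype=float32), array([325.1, 256.6, 313.4, 250.1], dtype=float32), array([328.5, 256.3, 340. , 264.8], dtype=float32), array([310.8, 249.1, 292.7, 238.8], dtype=float32), array([294.4, 236.8, 312.8, 247.5], dtype=float32)]
side [array([322.2, 131.9, 322.9, 145.6], dtype=float32), array([325.7, 130.5, 354.9, 148. ], dtype=float32), array([353.2, 150.5, 325.5, 133.3], dtype=float32)]
```

Run:
```python
from h import *
import pickle
np.set_printoptions(precision=4,suppress=True)
s=pickle.load(open("scene5.pkl","rb"));d=pickle.load(open("side5.pkl","rb"))
# rod = greyish (low saturation) against wood
def fit(D,bx):
    x0,y0,x1,y1=bx;c=D["color"][y0:y1,x0:x1].astype(int);sat=c.max(2)-c.min(2)
    m=(sat<45).astype(np.uint8);n,lab,stt,_=cv2.connectedComponentsWithStats(m)
    k=1+np.argmax(stt[1:,4]);ys,xs=np.nonzero(lab==k);P=np.c_[xs+x0,ys+y0].astype(np.float32)
    vx,vy,cx,cy=cv2.fitLine(P,cv2.DIST_HUBER,0,.01,.01).ravel();print(bx,len(P),"line",vx,vy,cx,cy,"x range",P[:,0].min(),P[:,0].max())
    return vy/vx,cx,cy
a=fit(s,(288,228,309,250));b=fit(d,(326,125,362,156))
f=lambda l,x:(x,l[2]+l[0]*(x-l[1]))
print("scene line at 294",f(a,294),"z.2:",plane(s,*f(a,294),.2),plane(s,*f(a,306),.2))
print("ext to hole x=265.8:",f(a,265.8))
print("side line",f(b,354.6),f(b,330))
c=s["color"]
for x in(298,304): print(x,[(y,*c[y,x]) for y in range(234,250)])
# hole profile
print(c[213:226,258:274].mean(2).astype(int))
# 3D line: intersect planes
def pl(D,l,xa,xb):
    e,u=ray(D,*f(l,xa));_,v=ray(D,*f(l,xb));return e,np.cross(u,v)
e1,n1=pl(s,a,290,306);e2,n2=pl(d,b,328,354);v=np.cross(n1,n2);v/=np.linalg.norm(v);v*=np.sign(v[1])
p=np.linalg.solve([n1,n2,[0,1,0]],[n1@e1,n2@e2,-.036]);print("3D rod dir",v,"point at y=-.036",p)
```

```text
(288, 228, 309, 250) 58 line 0.86664385 0.49892724 300.73785 240.14687 x range 293.0 308.0
(326, 125, 362, 156) 106 line 0.85106266 0.5250641 340.18643 139.75545 x range 326.0 355.0
scene line at 294 (294, np.float32(236.26788)) z.2: [ 0.638  -0.0351  0.2   ] [0.6402 0.0068 0.2   ]
ext to hole x=265.8: (265.8, np.float32(220.03313))
side line (354.6, np.float32(148.64792)) (330, np.float32(133.47092))
298 [(234, np.uint8(215), np.uint8(168), np.uint8(128)), (235, np.uint8(218), np.uint8(172), np.uint8(128)), (236, np.uint8(220), np.uint8(175), np.uint8(134)), (237, np.uint8(202), np.uint8(177), np.uint8(165)), (238, np.uint8(187), np.uint8(186), np.uint8(198)), (239, np.uint8(171), np.uint8(176), np.uint8(189)), (240, np.uint8(155), np.uint8(144), np.uint8(143)), (241, np.uint8(189), np.uint8(150), np.uint8(117)), (242, np.uint8(223), np.uint8(177), np.uint8(133)), (243, np.uint8(223), np.uint8(177), np.uint8(134)), (244, np.uint8(221), np.uint8(175), np.uint8(132)), (245, np.uint8(223), np.uint8(178), np.uint8(136)), (246, np.uint8(225), np.uint8(181), np.uint8(138)), (247, np.uint8
[... 1230 characters left out ...]
 75 140 183 184]
 [193 193 194 157  91  68  75 132 133  92  75  72  93 153 184 185]
 [186 190 185 118  73  70  98 183 179 105  73  78 134 159 180 181]
 [185 190 156  90  69  76 140 201 167  94  74  92 125 129 171 178]
 [181 187 120  76  73  76 129 170 120  77  75  97  99 110 171 179]
 [171 171 101  72  72  75  83 108  85  74  77  84  85  98 170 180]
 [154 150  92  74  72  77  77  78  77  82  83  80  66  77 160 173]
 [138 127  85  74  77  76  79  75  77  85  90  72  57  62 147 169]
 [113 108  81  77  76  75  78  76  75  92  82  57  52  57 118 168]
 [ 99  93  80  76  77  77  78  75  94  85  62  57  55  54 108 172]]
3D rod dir [ 0.053   0.9986 -0.0005] point at y=-.036 [ 0.6385 -0.036   0.2014]
```

Run:
```python
from h import *
import pickle
s=pickle.load(open("scene5.pkl","rb"));s0=pickle.load(open("scene0.pkl","rb"))
C=[]
for D in(s,s0):
    w=np.clip(D["color"][216:223,262:268].mean(2)-100,0,None);w[:,-1:]*=(w[:,-1:]<0);yy,xx=np.mgrid[216:223,262:268];c=((w*xx).sum()/w.sum(),(w*yy).sum()/w.sum());C.append(c)
    print(c,plane(D,*c,.2))
h=plane(s,*np.mean(C,0),.2);u=np.array([.0532,.9986,0])
tip=plane(s,293.2,235.9,.2);q=np.array([.6385,-.036,.2014])
for nm,p in(("scene z=.2",np.array([.638,-.0351,.2])),("3D",q)):
    dlt=p-h;print(nm,"lateral off",(dlt-u*(dlt@u)),"tip-hole along",(tip-h)@u)
# desired move: lateral -x part and along
e=dlt
st=r.state();Rt=R.from_euler('xyz',st["tool_rot"])
for al in(-.06,):
    print(Rt.inv().apply(u*al)*1000,Rt.inv().apply([.001,0,0])*1000,Rt.inv().apply([0,0,.001])*1000)
```

```text
(np.float64(265.0633053221288), np.float64(218.5764705882353)) [ 0.62928477 -0.14325768  0.2       ]
(np.float64(265.1251086012163), np.float64(218.55777584708946)) [ 0.62913766 -0.14313569  0.2       ]
scene z=.2 lateral off [ 3.02121676e-03 -1.64449857e-04  5.55111512e-17] tip-hole along 0.10572643256220063
3D lateral off [ 0.00356761 -0.00019353  0.0014    ] tip-hole along 0.10572643256220063
[51.97112675 -0.40825471 29.98251545] [-0.0523765  -0.99819849 -0.02926551] [ 4.99707082e-01 -8.24776730e-04 -8.66194061e-01]
```

Emit:
{"op": "apply_moves", "data": {"deltas": [[0,0,0,8,1,5,1],[0,0,0,20,2,12,1],[0,0,0,34,2.5,20.3,1],[0,0,0,48,2.5,28.4,1],[0,0,0,58,2.5,34.2,1],[0,0,0,66,2.5,38.8,1],[0,0,0,71,2.5,41.7,1],[0,0,0,74,2.5,43.4,1],[0,0,0,74,2.5,43.4,1],[0,0,0,74,2.5,43.4,1],[0,0,0,74,2.5,43.4,1]]}}

```text
time_s: 15.85
eef_pos: [0.6397, 0.0573, 0.1824]
tool_rot: [3.142, -0.524, -1.631]
contact_force: [0.4, -0.7, -2.8]
opening: 0.0228
```

Run:
```python
from h import *
import pickle
np.set_printoptions(precision=4,suppress=True)
st=r.state();print(st["eef_pos"],st["tool_rot"],st["contact_force"],st["opening"])
D={n:cam(n) for n in("scene","side")}
for n in D: pickle.dump(D[n],open(n+"6.pkl","wb"))
def fit(D,bx):
    x0,y0,x1,y1=bx;c=D["color"][y0:y1,x0:x1].astype(int);m=((c.max(2)-c.min(2))<45).astype(np.uint8)
    n,lab,stt,_=cv2.connectedComponentsWithStats(m);k=1+np.argmax(stt[1:,4]);ys,xs=np.nonzero(lab==k);P=np.c_[xs+x0,ys+y0].astype(np.float32)
    vx,vy,cx,cy=cv2.fitLine(P,cv2.DIST_HUBER,0,.01,.01).ravel();print(len(P),P[:,0].min(),P[:,0].max());return vy/vx,cx,cy
f=lambda l,x:(x,l[2]+l[0]*(x-l[1]))
s,d=D["scene"],D["side"]
a=fit(s,(274,218,305,244));b=fit(d,(346,138,371,160))
def pl(D,l,xa,xb):
    e,u=ray(D,*f(l,xa));_,v=ray(D,*f(l,xb));return e,np.cross(u,v)
e1,n1=pl(s,a,276,300);e2,n2=pl(d,b,348,370);v=np.cross(n1,n2);v/=np.linalg.norm(v);v*=np.sign(v[1])
p=np.linalg.solve([n1,n2,[0,1,0]],[n1@e1,n2@e2,-.1432]);print("dir",v,"at hole plane",p)
print("scene line at hole x 265.1:",f(a,265.1))
g=lambda im,x,y,w:cv2.resize(im["color"][y:y+w,x:x+w,::-1],(400,400),interpolation=3)
cv2.imwrite("pics/m6.png",np.hstack([g(s,245,180,70),g(d,335,120,70)]))
```

```text
[0.6397 0.0573 0.1824] [ 3.1415 -0.5239 -1.6305] [ 0.3638 -0.6573 -2.7697] 0.022829922432763182
116 274.0 304.0
160 346.0 370.0
dir [ 0.0073  0.9935 -0.1134] at hole plane [ 0.635  -0.1432  0.2132]
scene line at hole x 265.1: (265.1, np.float32(218.49863))
```

View pics/m6.png

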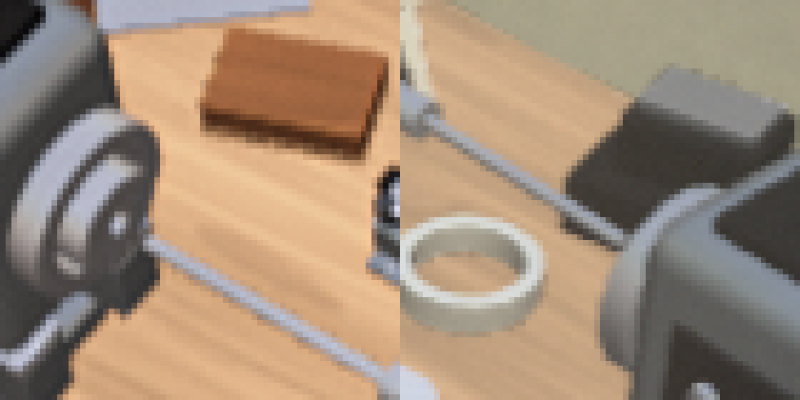

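Run:
```python
from h import *
import pickle
np.set_printoptions(precision=4,suppress=True)
s=pickle.load(open("scene6.pkl","rb"));d=pickle.load(open("side6.pkl","rb"))
def fit(D,bx,T):
    x0,y0,x1,y1=bx;c=D["color"][y0:y1,x0:x1].astype(int);m=((c.max(2)-c.min(2))<T).astype(np.uint8)
    n,lab,stt,_=cv2.connectedComponentsWithStats(m);k=1+np.argmax(stt[1:,4]);ys,xs=np.nonzero(lab==k);P=np.c_[xs+x0,ys+y0].astype(np.float32)
    vx,vy,cx,cy=cv2.fitLine(P,cv2.DIST_HUBER,0,.01,.01).ravel();print(len(P),P.min(0),P.max(0));return vy/vx,cx,cy
f=lambda l,x:(x,l[2]+l[0]*(x-l[1]))
a=fit(s,(274,218,305,244),45)
def pl(D,l,xa,xb):
    e,u=ray(D,*f(l,xa));_,v=ray(D,*f(l,xb));return e,np.cross(u,v)
for T in(30,38,45):
    b=fit(d,(345,138,361,160),T)
    e1,n1=pl(s,a,276,300);e2,n2=pl(d,b,346,361);v=np.cross(n1,n2);v/=np.linalg.norm(v);v*=np.sign(v[1])
    print("dir",v,[np.linalg.solve([n1,n2,[0,1,0]],[n1@e1,n2@e2,y]) for y in(-.1432,-.08)])
tip=plane(s,271.2,221.9,.2);print("tip",tip, "FK line at y=-.143 from grasp")
st=r.state();zt=R.from_euler('xyz',st["tool_rot"]).as_matrix()[:,2];print(st["eef_pos"]-.019*zt,np.abs(st["qd"]).max())
```

```text
116 [274. 223.] [304. 242.]
49 [345. 143.] [360. 154.]
dir [0.0608 0.9981 0.0041] [array([ 0.6286, -0.1432,  0.1991]), array([ 0.6324, -0.08  ,  0.1993])]
60 [345. 143.] [360. 155.]
dir [0.0664 0.9977 0.0166] [array([ 0.6279, -0.1432,  0.1976]), array([ 0.6321, -0.08  ,  0.1987])]
60 [345. 143.] [360. 155.]
dir [0.0664 0.9977 0.0166] [array([ 0.6279, -0.1432,  0.1976]), array([ 0.6321, -0.08  ,  0.1987])]
tip [ 0.6299 -0.1206  0.2   ] FK line at y=-.143 from grasp
[0.6403 0.0667 0.1989] 0.0028238046690362336
```

Pictures viewed: 11. The tip is at scene (271,222), and the bar's line meets the hole at (265,218.5) within half a pixel; the gap is about 21–22 mm. I'll make a final nudge of about 1 mm up and 1 mm forward, then settle.

Emit:
{"op": "apply_moves", "data": {"deltas": [[0,0,0,0.7,0,-0.1,1],[0,0,0,1.3,0,-0.2,1],[0,0,0,1.3,0,-0.2,1],[0,0,0,1.3,0,-0.2,1],[0,0,0,1.3,0,-0.2,1],[0,0,0,1.3,0,-0.2,1]]}}

```text
time_s: 16.7
eef_pos: [0.6396, 0.056, 0.1833]
tool_rot: [3.142, -0.524, -1.631]
contact_force: [0.1, -0.1, -1.9]
opening: 0.0228
```

Run:
```python
from h import *
s=r.state();zt=R.from_euler('xyz',s["tool_rot"]).as_matrix()[:,2];print(s["time_s"],s["eef_pos"]-.019*zt,s["contact_force"],s["opening"],abs(s["qd"]).max())
S=cam("scene");D=cam("side")
g=lambda im,x,y,w,h:cv2.resize(im["color"][y:y+h,x:x+w,::-1],(400,300),interpolation=3)
A=cv2.imread("pics/scene0.png")[:,:,::-1]
cv2.imwrite("pics/m7.png",np.vstack([np.hstack([g(S,240,150,100,75),g(D,300,80,100,75)]),np.hstack([g(S,290,190,200,150),g(D,180,80,200,150)])]))
```

```text
16.7 [0.64015129 0.0654587  0.19978892] [ 0.11388449 -0.06562952 -1.94140439] 0.022772483795560395 0.001459935651833029
```

View pics/m7.png

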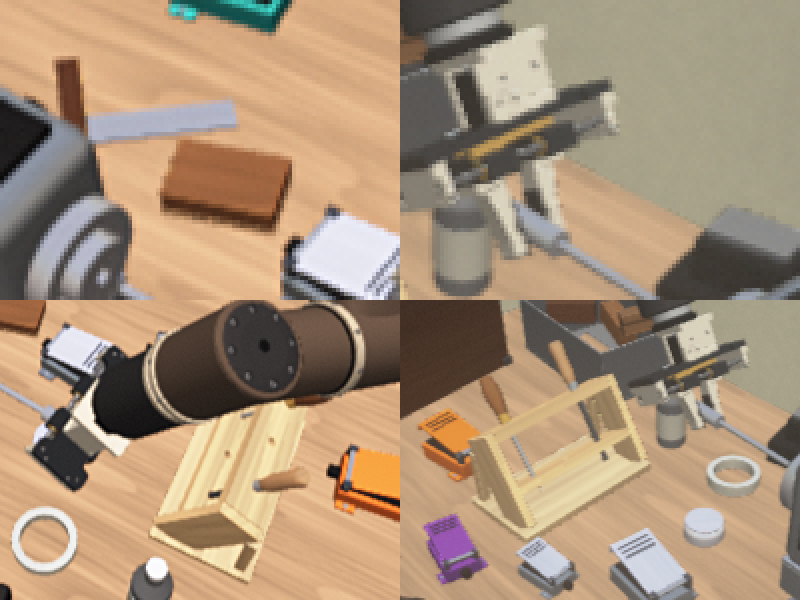

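Pictures viewed: 12. The awl and file are in the rack, the bystanders are undisturbed, and the bar is held in line and clear. Handing in.

```bash
python3 -c "
from h import *
print(order.close_job())"
```

```text
the job is handed in; nothing more can be done
None
```

The job is handed in at about 16.7 s of the 64 s allowed; no verdict was reported. The bar is held level in line with the spindle hole, about 2 cm short of it.

- **Stop paddle:** I pressed the larger grey paddle down to its stop. The fingertip reached z = 51.6 mm, and the force jumped to about 31 N.
- **Bar:** I drew the steel bar out of the middle of the rack along its slant. In the last pictures the awl and file are still in the rack, and the other things in view look as they were. The sander and the far end of the lathe were not in that last view.
- **Final pose:** In the scene view, before a last nudge of about 1 mm up and 1 mm forward, the bar's line met the hole within about 0.1 px. The bar was nearly still (under 0.002 rad/s), with no sign of contact and a jaw opening of 22.8 mm.

Some of the last checks were weaker or disagreed:
- The side-view fits near the lathe were noisy. They gave the bar's tilt as 0.2° to 1°, while an earlier, cleaner fit gave about 0°. They put its direction at 3.5–3.8° against the lathe's 3.0–3.1°.
- The gap to the hole came out as 21 mm or 22.6 mm, depending on the method, before I moved the bar about 1 mm closer.
- The last force reading showed 1.9 N of bar weight, against 2.8–3.7 N earlier. The jaw opening and the pictures show no slip, so I took it as sensor noise.

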